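Seat the carton nest and lock the gate

ROBOT

A 6-joint arm with a two-finger parallel gripper is mounted at the origin on the work surface. World frame = base frame: x ahead of the robot, y to its left, z up, the work surface at z = 0. Lengths are in mm, angles in rad, forces in N, time in s.
With the tool pointing down it reaches from about 350 to 875 mm from the base axis. Payload 15.5 kg.
Tool frame: the origin (TCP) lies between the finger pads; the fingertips stand 14 mm ahead of it and the grasp point (between the pads) lies 5 mm behind it (ctrl.tcp_to_tips is the distance from the TCP to the fingertips, in mm); z points along the fingers, y is the direction in which the jaws open and shut (so a half turn about z gives the same grasp; the last joint's range is limited). The gripper opens to 85 mm and grips with 20 to 120 N. Pads are 22 mm wide; open, the fingers measure 114 mm over their backs; the gripper's body (76 mm by 85 mm) begins 54 mm behind the grasp point. The pads swing forward as they close: fully open they stand 13 mm farther back than shut.
Start: joints at [1.131, 0.494, 1.345, -0, 1.302, -0.096], TCP at [210.662, 588.428, 245.277] pointing down, gripper open.
Joint ranges: [-2.91, 2.91], [-0.82, 2.16], [0.22, 2.67], [-1.22, 4.37], [0.12, 2.79], [-3.08, 3.08]. Speed limits (rad/s): [1.89, 1.89, 2.57, 3.01, 3.01, 3.01].

INTERFACE

Orientations are given as a unit quaternion [w, x, y, z].
In Python, from workcell import ctrl, vision, finish_job gives the robot as it stands.
- The arm moves only by the tool step_arm, never from a script. Its argument "commands" is a list of rows, each a list of 7 numbers: the shift along the tool's x, y, z in mm, then the turn, a rotation vector about the tool's x, y, z in degrees, then the opening, from -1 (shut) to 1 (fully open). In form: [[tx, ty, tz, ax, ay, az, gripper], ...]. A call has 1 to 20 rows; each row shifts and turns the pose as measured when the row begins, along the tool's axes as they then stand; what a row does not reach is not made up. A row lasts 1/10 s, in which the tool goes at most 50 mm and 8.59 degrees, less where a joint would pass 70% of its speed; a pose out of reach is approached as far as the arm can. A call with a gripper value outside its range is refused whole. The fingers move at their own pace and stop on an object; "force" is the grip in N (left out, the last holds). Time passes only in rows, so rows that do not move let the fingers close. It gives the time, the measured TCP pose, the force and the opening at its end, in the units of the state.
- ctrl.read_state(): the state, without advancing time (a new reading comes with each control period).
- vision.snapshot(name): name is "side" or "top" or "wrist"; returns the picture (420x560x3 uint8, red, green, blue); there is no depth.
- vision.calibration(name): a dict with "camera_matrix" (3x3 intrinsics, pixels), "k1" (the pictures are not rectified: a ray, as slopes to the right and down, at radius r is drawn at 1 + k1 r^2 times it, then the intrinsics apply), "view" (4x4, takes a point from world to camera coordinates); the wrist camera has in their place "hand_eye" (4x4, takes a point from camera to tool coordinates, whose origin is the TCP and whose axes are the flange's). Camera axes: x right, y down, z forward; pixel columns grow to the right and rows downward; lengths in mm; the calibration is good to about 2 mm. A picture is of the moment at which its call begins: read the wrist's pose just before it. calibration takes no time and is no camera call.
- finish_job(): hands the job in, once; it reports no verdict.
The state is a dict: "time_s": time; "qpos": joint angles; "dq": joint speeds; "tau": joint torques, N m; "tool_pos": TCP position; "eef_rot": TCP orientation; "ft_force": force on the tool from outside, world axes, zero at the start; "wrist_torque": the same for the moment, N m; "opening": finger opening in mm.
Only numpy, scipy, OpenCV 4.12 (cv2) and the standard library are available. Lean on these libraries where they do the work, as an engineer would, in place of code of your own. Each camera call takes 0.05 s, during which the arm holds its last target. There are 200 camera calls.

TASK

Take the carton nest from the sloping drying rack and lower it gently (do not drop it) onto the coding station so that all three ball feet are fully home in their cone, groove and flat seats, and let go of it. Then push the yellow lock gate (the bar with the red tab) shut until the spring catch clicks up behind it. Leave the cartons, the jar and the bottle standing where they are.

Things in the scene. Friction and masses are not known exactly. Their poses are not given: they have to be found in the camera images.
- nest: Carton nest, 0.45 kg: aluminium plate 120 (x) x 110 (y) x 8 mm on three ball feet. Origin: centre of the plate's underside, z out of its upper face. Blue tongue 40 mm wide sticks 22 mm out of the front (-x) edge at y -50 to -10. Blue strips 5 x 8 mm high along the edges y = +-52. Starts loose in the rack, z leaning 32 degrees. Seated: axes agree with the station's, origin at station (0, 0, 63) mm.
- nest_rib (a point): Middle of the top of the nest's black grip rib, at (0, 0, 46) mm in the nest frame. The rib stands on the plate's middle: 56 mm long (nest x), 12 mm wide (nest y), 38 mm above the plate's upper face. The nest can be gripped across its 12 mm.
- foot_cone (a point): Centre of the polished steel ball foot (16 mm diameter) that goes into the cone; in the nest frame at (-42, 40, -10) mm
- foot_groove (a point): Centre of the ball foot (16 mm) that goes into the groove; in the nest frame at (-42, -40, -10) mm
- foot_flat (a point): Centre of the ball foot (16 mm) that goes onto the flat; in the nest frame at (45, 0, -10) mm
- station: Coding station, fixed, level, origin on the table. Grey base x -120 to 140, y -100 to 170 mm, 40 mm high, with three brass seats on top. Printer column and head at the far left corner (x 87 to 137, y 75 to 160 mm), up to z = 260 mm, underside of the head at 169 mm. The yellow lock gate runs along the front edge (-x side).
- seat_cone (a point): Where the ball foot's centre is when fully home in the cone (90 degree cone, mouth 22 mm wide, rim at z = 53 mm); in the station frame at (-42, 40, 53) mm
- seat_groove (a point): Where the ball foot's centre is when fully home in the V groove (90 degrees, along station y, 36 mm long, mouth 22 mm, rim at z = 53 mm); in the station frame at (-42, -40, 53) mm
- seat_flat (a point): Where the ball foot's centre is when it stands on the flat disc (32 mm diameter, top at z = 45 mm); in the station frame at (45, 0, 53) mm
- gate (a joint): Opening of the yellow gate, m: 0 shut, grows along station +y; end stop 2 mm past 0; starts 60 to 105 mm open. Bar 110 mm long, 18 thick, top z = 82 mm, at station x -99; shut, it spans station y -60 to 50, and its lip (station x -92 to -68, y -50 to -10, z 76 to 82) lies 5 mm over the seated nest's tongue. Friction about 5 N, the catch adds some 5 N in the last 25 mm. Stays where left.
- gate_tab (a point): Middle of the top of the gate's red push tab: upright block 16 (station x) x 14 (station y) mm, 50 mm above the gate's bar, top at z = 132 mm. Moves with the gate; when shut it is at station (-99, 35, 132) mm. Push its +y face toward the station's -y.
- catch (a joint): Orange spring catch at station (-114, -44) mm, m: 0 is up, grows as the gate's strike presses it down (about 8 mm), and springs back to 0 behind the strike once the gate is within about 1.5 mm of shut.
- rack: Drying rack, fixed, origin on the table under its board's middle. White board 127 x 140 mm leaning 32 degrees, low edge to the rack's -x with a 10 mm ledge, high edge (110 mm up) to +x; middle of its upper face 75 mm up. The nest lies on its ball feet on it, front feet at the ledge, nest x up the slope, rib top about 129 mm above the table.
- carton_lime: Bystander: lime carton 45 x 45 x 120 mm, standing, origin at the underside; behind the rack
- carton_green: Bystander: green carton 60 x 45 x 75 mm, standing, origin at the underside; beside the rack
- jar: Bystander: amber jar, 48 mm diameter, 80 mm high, origin at the underside; in front of the rack
- bottle: Bystander: white bottle, 36 mm diameter, 115 mm high, origin at the underside; in front of the station
Things that resemble listed ones, but are neither listed nor needed, are in the scene too. There is more than one size of the nest; the one meant has the size given above. Several things have the shape of the rack; the one meant has the colours described above.

How it is judged:
By the outcome, as a careful person would: the job done as asked, in the order asked, and still so for the second after the job is handed in, with the robot touching nothing.
It also fails if it takes over 58 s, if anything falls off the work surface, if the arm or the gripper's body presses on something with over 40 N, if the wrist force passes 120 N, or if a joint passes its speed limit or range.

## Working session

There is one attempt and no reset: what is moved stays moved. The work goes in short steps, Python scripts to look and compute and a tool call to move; the robot and the scene stay as the last step left them, time stands still between calls to the robot, and variables do not carry over. Pictures are saved under pics/ and viewed, about 8 in all and at most 12, crops included, and the job is handed in when it is done.

Besides the shell and the picture viewer there is one more tool, called after "Call:" as name(argument=value, ...) on one line, values as JSON. step_arm: Moves the arm, as the interface text tells. Its arguments: {"type":"object","properties":{"commands":{"type":"array","items":{"type":"array","items":{"type":"number"}}},"force":{"type":"number"}},"required":["commands"]}

```bash
mkdir -p pics
cat > h.py <<'E'
import numpy as np, cv2
from workcell import ctrl, vision
from scipy.spatial.transform import Rotation as R
def Rq(q): return R.from_quat([q[1],q[2],q[3],q[0]])
def save(im,n): cv2.imwrite('pics/'+n+'.png',cv2.cvtColor(im,cv2.COLOR_RGB2BGR))
def cam(name,st=None):
    c=vision.calibration(name)
    if name=='wrist':
        T=np.eye(4);T[:3,:3]=Rq(st['eef_rot']).as_matrix();T[:3,3]=st['tool_pos']
        c['pose']=T@np.array(c['hand_eye'])
    else: c['pose']=np.linalg.inv(np.array(c['view']))
    return c
def ray(c,uv):
    K=np.array(c['camera_matrix'])
    s=cv2.undistortPoints(np.array([[uv]],float),K,np.array([c['k1'],0,0,0.]))[0,0]
    return c['pose'][:3,3], c['pose'][:3,:3]@np.r_[s,1]
def onz(c,uv,z):
    o,d=ray(c,uv); return o+d*(z-o[2])/d[2]
def proj(c,P):
    V=np.linalg.inv(c['pose']); 
    return cv2.projectPoints(np.atleast_2d(P).astype(float),cv2.Rodrigues(V[:3,:3])[0],V[:3,3],np.array(c['camera_matrix']),np.array([c['k1'],0,0,0.]))[0][:,0]
def tri(c1,u1,c2,u2):
    o1,d1=ray(c1,u1);o2,d2=ray(c2,u2)
    A=np.c_[d1,-d2];t=np.linalg.lstsq(A,o2-o1,rcond=None)[0]
    p,q=o1+t[0]*d1,o2+t[1]*d2
    return (p+q)/2,np.linalg.norm(p-q)
E
python3 - <<'E'
from h import *
s=ctrl.read_state();print(s)
for n in('top','side','wrist'):
    save(vision.snapshot(n),n+'0');c=cam(n,s);print(n,c['camera_matrix'],c['k1'],c['pose'].round(2))
E
```

```text
{'time_s': 0.0, 'qpos': array([ 1.13150783e+00,  4.94180233e-01,  1.34610056e+00, -2.95638795e-05,
        1.30247443e+00, -9.54872865e-02]), 'dq': array([ 0.00024156, -0.00014078, -0.00092626,  0.00052057, -0.00038719,
        0.00018077]), 'tau': array([ 4.99212052e-03, -8.82165599e+01, -3.83865702e+01,  1.53922983e-04,
        1.02622775e-02, -2.01875530e-07]), 'tool_pos': array([210.5294864 , 588.13559903, 244.71242406]), 'eef_rot': array([-1.39839381e-04,  1.71051353e-01,  9.85261943e-01, -5.64396087e-04]), 'ft_force': array([-0.2241607 ,  0.30690554, -0.12423473]), 'wrist_torque': array([ 0.01047658,  0.0576807 , -0.00273772]), 'opening': 85.67740803281}
top [[383.7315232    0.         278.77309616]
 [  0.         383.7315232  210.72536143]
 [  0.           0.           1.        ]] -0.06358919222849276 [[-0.00000e+00 -1.00000e+00  7.00000e-02  4.33340e+02]
 [-1.00000e+00  0.00000e+00  1.00000e-02  8.53800e+01]
 [-1.00000e-02 -7.00000e-02 -1.00000e+00  1.16636e+03]
 [ 0.00000e+00  0.00000e+00  0.00000e+00  1.00000e+00]]
side [[435.70083856   0.         274.59686449]
 [  0.         435.70083856 211.10706965]
 [  0.           0.           1.        ]] -0.020345399394266404 [[-1.0000e+00 -4.0000e-02  3.0000e-02  4.9475e+02]
 [-5.0000e-02  6.4000e-01 -7.6000e-01  8.8750e+02]
 [ 1.0000e-02 -7.6000e-01 -6.4000e-01  7.7189e+02]
 [ 0.0000e+00  0.0000e+00  0.0000e+00  1.0000e+00]]
wrist [[340.57035872   0.         276.81180226]
 [  0.         340.57035872 203.30400322]
 [  0.           0.           1.        ]] -0.08613281556004244 [[ 3.4000e-01  9.1000e-01  2.5000e-01  1.4605e+02]
 [ 9.4000e-01 -3.3000e-01 -9.0000e-02  6.1062e+02]
 [-0.0000e+00  2.7000e-01 -9.6000e-01  3.7241e+02]
 [ 0.0000e+00  0.0000e+00  0.0000e+00  1.0000e+00]]
```

View pics/top0.png

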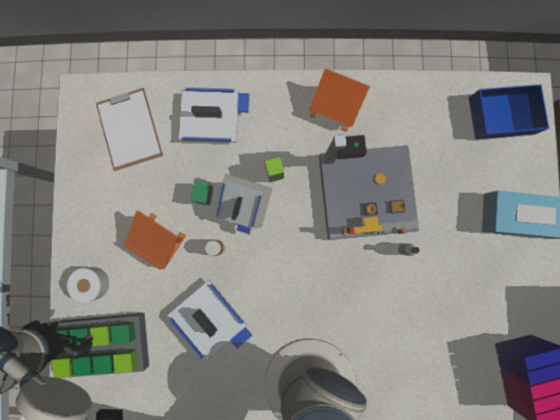

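View pics/side0.png

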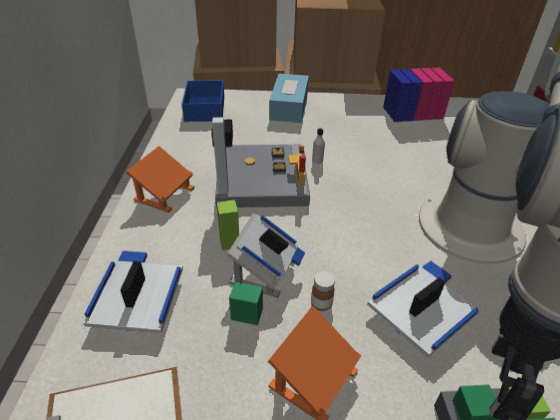

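The top view shows the nest on the white rack at about (240,205), rib at (237,208), with lime, green and jar around it. The station is at about (370,190), with the gate at (367,227). The larger nests lie flat on the table. Coarse positions come next.

Run:
```python
from h import *
c=cam('top');s=cam('side')
for n,u,z in [('rib',(237,208),129),('tongue',(244,229),80),('lime',(275,168),120),('green',(202,191),75),('jar',(213,248),80),('flat',(380,179),45),('cone',(371,209),50),('groove',(398,207),50),('st FL',(330,238),40),('st FR',(419,235),40),('st BR',(409,147),40),('tab',(351,231),132),('bottle',(404,249),100)]:
    print(n,onz(c,u,z).round(0))
print(tri(c,(237,208),s,(274,240)))
```

```text
rib [519. 204. 129.]
tongue [463. 190.  80.]
lime [630. 101. 120.]
green [573. 311.  75.]
jar [410. 277.  80.]
flat [ 610. -209.   45.]
cone [ 521. -179.   50.]
groove [ 526. -259.   50.]
st FL [437. -59.  40.]
st FR [ 444. -322.   40.]
st BR [ 708. -301.   40.]
tab [ 455. -104.  132.]
bottle [ 405. -257.  100.]
(array([519.20915814, 205.69485083, 115.49210003]), np.float64(1.6967825507483467))
```

```bash
cat >> h.py <<'E'
def frame(yaw,tilt):   # nest-like axes, degrees; columns x,y,z
    return R.from_euler('ZY',[yaw,-tilt],degrees=True).as_matrix()
def toolR(F): return np.c_[-F[:,0],F[:,1],-F[:,2]]
def plan(p,Rt,g,n=None,st=None,dmax=45):
    st=st or ctrl.read_state(); p0=np.array(st['tool_pos']);R0=Rq(st['eef_rot'])
    rv=(R0.inv()*R.from_matrix(Rt)).as_rotvec(degrees=True)
    n=n or int(max(np.ceil(np.linalg.norm(p-p0)/dmax),np.ceil(np.linalg.norm(rv)/7.8),1))
    rows=[]
    for i in range(n):
        Ri=R0*R.from_rotvec(rv*i/n,degrees=True)
        t=Ri.inv().apply((np.array(p)-p0)/n)
        rows.append([round(float(v),1) for v in list(t)+list(rv/n)]+[g])
    print('d',np.linalg.norm(p-p0).round(1),'rv',rv.round(1)); print(str(rows).replace(' ',''))
E
python3 - <<'E'
from h import *
F=frame(-16,32); p=np.array([519,204,129])+150*F[:,2]; print(p)
plan(p,toolR(F),0.0)
E
```

```text
[442.5913364  225.90983172 256.20721442]
d 430.4 rv [ -1.1 -32.   -3.6]
[[-34.1,-26.3,-1.1,-0.1,-3.2,-0.4,0.0],[-33.9,-26.5,0.7,-0.1,-3.2,-0.4,0.0],[-33.6,-26.7,2.6,-0.1,-3.2,-0.4,0.0],[-33.3,-26.9,4.4,-0.1,-3.2,-0.4,0.0],[-32.8,-27.1,6.2,-0.1,-3.2,-0.4,0.0],[-32.3,-27.4,7.9,-0.1,-3.2,-0.4,0.0],[-31.6,-27.6,9.7,-0.1,-3.2,-0.4,0.0],[-30.8,-27.8,11.4,-0.1,-3.2,-0.4,0.0],[-30.0,-28.0,13.0,-0.1,-3.2,-0.4,0.0],[-29.0,-28.2,14.6,-0.1,-3.2,-0.4,0.0]]
```

Call:
step_arm(commands=[[-34, -26, -1, 0, -3.2, -0.4, 0], [-34, -26.5, 1, 0, -3.2, -0.4, 0], [-33.5, -26.5, 2.5, 0, -3.2, -0.4, 0], [-33.5, -27, 4.5, 0, -3.2, -0.4, 0], [-33, -27, 6, 0, -3.2, -0.4, 0], [-32.5, -27.5, 8, 0, -3.2, -0.4, 0], [-31.5, -27.5, 9.5, 0, -3.2, -0.4, 0], [-31, -28, 11.5, 0, -3.2, -0.4, 0], [-30, -28, 13, 0, -3.2, -0.4, 0], [-29, -28, 14.5, 0, -3.2, -0.4, 0], [0, 0, 0, 0, 0, 0, 0], [0, 0, 0, 0, 0, 0, 0]])

```text
time_s: 1.35
tool_pos: [450.7, 213.5, 260.4]
eef_rot: [0.28, 0.126, 0.95, -0.051]
ft_force: [0.0, 0.3, -0.7]
opening: 42.7
```

Run:
```python
from h import *
import pickle
s=ctrl.read_state();im=vision.snapshot('wrist');save(im,'w1');pickle.dump(s,open('w1.pkl','wb'))
print(s['tool_pos'],Rq(s['eef_rot']).as_matrix().round(3))
```

```text
[450.67789998 213.54329647 260.44695919] [[-0.811  0.268  0.52 ]
 [ 0.211  0.963 -0.167]
 [-0.546 -0.025 -0.838]]
```

View pics/w1.png

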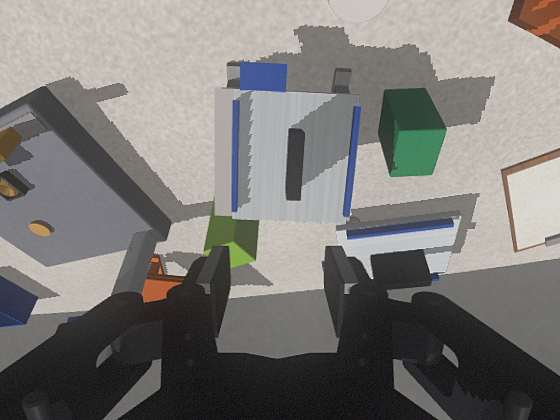

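The wrist view shows the nest with tongue at (242..288, 63..91), rib (295, 128..200) and strips at u≈235 and 352. I'll enlarge it to pick corners.

Run:
```python
from h import *
im=cv2.imread('pics/w1.png')
cv2.imwrite('pics/w1c.png',cv2.resize(im[55:235,210:380],None,fx=3.3,fy=3.3,interpolation=cv2.INTER_CUBIC))
hsv=cv2.cvtColor(im,cv2.COLOR_BGR2HSV)
m=cv2.inRange(hsv,(105,120,60),(125,255,255));m[235:]=0;m[:,:210]=0;m[:,380:]=0
for c in cv2.findContours(m,0,1)[0]:
    if cv2.contourArea(c)>80: print('blue',cv2.contourArea(c),cv2.boxPoints(cv2.minAreaRect(c)).round(1).tolist())
m=(im.max(2)<60).astype('uint8');m[:110]=0;m[215:]=0;m[:,:260]=0;m[:,330:]=0
for c in cv2.findContours(m,0,1)[0]:
    if cv2.contourArea(c)>80: print('blk',cv2.contourArea(c),cv2.boxPoints(cv2.minAreaRect(c)).round(1).tolist())
```

```text
blue 544.0 [[342.3999938964844, 215.5], [353.70001220703125, 105.80000305175781], [360.3999938964844, 106.5], [349.0, 216.1999969482422]]
blue 425.0 [[231.0, 210.89999389648438], [233.0, 100.0], [238.0, 100.0999984741211], [236.0, 211.0]]
blue 1203.0 [[238.6999969482422, 88.9000015258789], [240.10000610351562, 61.400001525878906], [286.3999938964844, 63.70000076293945], [285.0, 91.30000305175781]]
```

View pics/w1c.png

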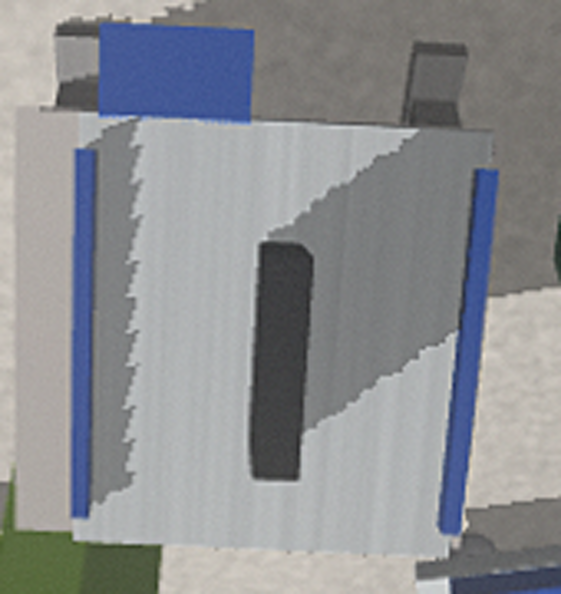

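Run:
```python
from h import *
import pickle
s=pickle.load(open('w1.pkl','rb'));c=cam('wrist',s)
P=np.array([[-82,-50,8],[-82,-10,8],[-60,-10,8],[-60,-50,8],[-60,55,8],[60,-55,8],[60,55,8]],float)
U=np.array([[102,22],[254,29],[250,122],[99,116],[492,129],[73,540],[447,555]])/3.3+[210,55]-0.35
K=np.array(c['camera_matrix']);D=np.array([c['k1'],0,0,0.])
ok,rv,tv=cv2.solvePnP(P,U,K,D)
print('res',(cv2.projectPoints(P,rv,tv,K,D)[0][:,0]-U).round(1).tolist())
T=np.eye(4);T[:3,:3]=cv2.Rodrigues(rv)[0];T[:3,3]=tv[:,0];W=c['pose']@T
F=W[:3,:3];print('nest',W[:3,3].round(1),F.round(3),'tilt',np.degrees(np.arccos(F[2,2])),'yaw',np.degrees(np.arctan2(F[1,0],F[0,0])),'ny_z',F[2,1])
rib=W@[0,0,46,1];print('rib',rib.round(1), 'rib px in crop',((proj(c,[(W@[x,y,46,1])[:3] for x in(-28,28) for y in(-6,6)])-[210,55]+.35)*3.3).round(0).tolist())
# ray/plane with known height 129-ish of rib mid
o=onz(c,np.array([281,360])/3.3+[210,55],129);print('rib by plane',o)
t=cam('top');print('top px rib',proj(t,rib[:3]), proj(cam('side'),rib[:3]))
```

```text
res [[-0.5, 0.7], [0.1, 0.7], [-0.0, -1.0], [-0.2, -1.3], [0.2, 1.0], [0.4, 0.1], [0.2, -0.2]]
nest [534.1 200.4  86.5] [[ 0.81   0.314 -0.495]
 [-0.261  0.949  0.176]
 [ 0.525 -0.013  0.851]] tilt 31.65951830033138 yaw -17.83845799513928 ny_z -0.013430954086664336
rib [511.3 208.4 125.6   1. ] rib px in crop [[266.0, 254.0], [316.0, 257.0], [253.0, 479.0], [301.0, 481.0]]
rib by plane [505.21795821 209.42169629 129.        ]
top px rib [[235.54712694 210.8995454 ]] [[277.27829122 237.59003119]]
```

```bash
cat > fit.py <<'E'
from h import *
import pickle
from scipy.optimize import least_squares
s=pickle.load(open('w1.pkl','rb'));c=cam('wrist',s)
P=np.array([[-82,-50,8],[-82,-10,8],[-60,55,8],[60,-55,8],[60,55,8],[-28,-6,46],[-28,4,46]],float)
U=np.array([[102,22],[254,29],[492,129],[73,540],[447,555],[260,240],[306,243]])/3.3+[210,55]-0.35
def W(q): return frame(q[3],32),np.array(q[:3])
f=lambda q:np.r_[(proj(c,P@W(q)[0].T+W(q)[1])-U).ravel()]
r=least_squares(f,[530,203,87,-17]);F,p=W(r.x)
print(r.x.round(1),f(r.x).reshape(-1,2).round(1).tolist(),'rib',(p+46*F[:,2]).round(1))
t=[proj(cam(n),p+46*F[:,2]).round(1).tolist() for n in('top','side')];print(t)
E
python3 - <<'E'
from fit import *
g=p+F[:,2]*30
print('pre');plan(p+F[:,2]*75,toolR(F),0.0)
E
```

```text
[532.9 200.5  85.9 -17.9] [[-0.6, -0.9], [-0.1, -0.9], [0.2, -0.6], [0.1, -1.4], [0.2, -1.0], [0.8, 2.2], [-0.5, 1.9]] rib [509.7 208.  124.9]
[[[235.7, 211.5]], [[278.0, 237.7]]]
pre
d 119.5 rv [0.1 1.1 2.8]
[[8.1,4.6,38.8,0.0,0.4,0.9,0.0],[7.9,4.5,38.8,0.0,0.4,0.9,0.0],[7.7,4.3,38.8,0.0,0.4,0.9,0.0]]
```

Call:
step_arm(commands=[[8, 4.5, 39, 0, 0.4, 0.9, 0], [8, 4.5, 39, 0, 0.4, 0.9, 0], [7.5, 4.5, 39, 0, 0.4, 0.9, 0], [0, 0, 0, 0, 0, 0, 0], [0, 0, 0, 0, 0, 0, 0]])

```text
time_s: 1.9
tool_pos: [497.4, 219.1, 147.3]
eef_rot: [0.272, 0.148, 0.95, -0.039]
ft_force: [-1.1, 0.7, 0.2]
opening: 42.9
```

Run:
```python
from fit import *
plan(p+F[:,2]*32,toolR(F),0.0,dmax=15)
s=ctrl.read_state();im=vision.snapshot('wrist');save(im,'w2')
```

```text
[532.9 200.5  85.9 -17.9] [[-0.6, -0.9], [-0.1, -0.9], [0.2, -0.6], [0.1, -1.4], [0.2, -1.0], [0.8, 2.2], [-0.5, 1.9]] rib [509.7 208.  124.9]
[[[235.7, 211.5]], [[278.0, 237.7]]]
d 41.6 rv [ 0.5 -0.1  0.1]
[[-0.3,-2.4,13.6,0.2,-0.0,0.0,0.0],[-0.3,-2.3,13.7,0.2,-0.0,0.0,0.0],[-0.3,-2.3,13.7,0.2,-0.0,0.0,0.0]]
```

View pics/w2.png

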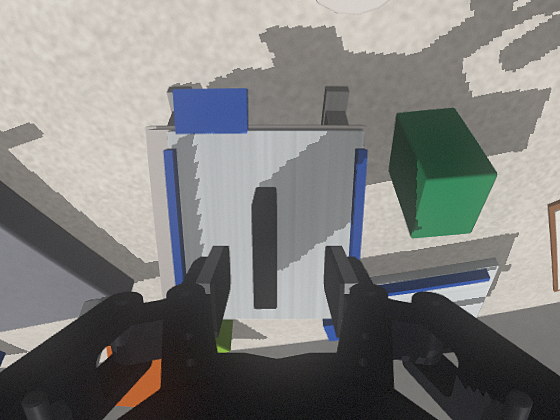

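The rib is centred at column 265 and the pads at column 277, which agrees with the planned −7 mm sideways shift. I'll go in and grip.

Call:
step_arm(commands=[[0, -4, 10, 0.2, 0, 0, 0], [0, -3, 12, 0.2, 0, 0, 0], [0, 0, 12, 0.1, 0, 0, 0], [0, 0, 7.5, 0, 0, 0, 0], [0, 0, 0, 0, 0, 0, 0]])

```text
time_s: 2.45
tool_pos: [517.4, 209.3, 121.0]
eef_rot: [0.277, 0.148, 0.949, -0.04]
ft_force: [0.1, -0.1, 0.2]
opening: 42.9
```

Run:
```python
from fit import *
plan(p+F[:,2]*32,toolR(F),0.0,dmax=15)
```

```text
[532.9 200.5  85.9 -17.9] [[-0.6, -0.9], [-0.1, -0.9], [0.2, -0.6], [0.1, -1.4], [0.2, -1.0], [0.8, 2.2], [-0.5, 1.9]] rib [509.7 208.  124.9]
[[[235.7, 211.5]], [[278.0, 237.7]]]
d 8.8 rv [0.5 0.5 0.1]
[[3.9,-3.6,7.0,0.5,0.5,0.1,0.0]]
```

Call:
step_arm(commands=[[4, -3.5, 7, 0.5, 0.5, 0, 0], [0, 0, 0, 0, 0, 0, 0], [0, 0, 0, 0, 0, 0, -1], [0, 0, 0, 0, 0, 0, -1], [0, 0, 0, 0, 0, 0, -1], [0, 0, 0, 0, 0, 0, -1], [0, 0, 0, 0, 0, 0, -1], [0, 0, 0, 0, 0, 0, -1]], force=50)

```text
time_s: 3.25
tool_pos: [516.4, 206.3, 115.0]
eef_rot: [0.273, 0.149, 0.949, -0.043]
ft_force: [1.6, -0.3, -0.6]
opening: 11.5
```

Run:
```python
from fit import *
s=ctrl.read_state();print(s['ft_force'],s['wrist_torque'],s['opening'])
d=F.T@(s['tool_pos']-p);print('tcp in nest',d,(R.from_matrix(F).inv()*Rq(s['eef_rot'])).as_matrix().round(3))
```

```text
[532.9 200.5  85.9 -17.9] [[-0.6, -0.9], [-0.1, -0.9], [0.2, -0.6], [0.1, -1.4], [0.2, -1.0], [0.8, 2.2], [-0.5, 1.9]] rib [509.7 208.  124.9]
[[[235.7, 211.5]], [[278.0, 237.7]]]
[ 1.61678294 -0.33249351 -0.62594401] [-0.02501927  0.22344627  0.05705342] 11.481408150232738
tcp in nest [ 0.56192126  0.48335132 33.96256202] [[-1.    -0.001  0.002]
 [-0.001  1.     0.001]
 [-0.002  0.001 -1.   ]]
```

Call:
step_arm(commands=[[0, 0, -15, 0, 0, 0, -1], [0, 0, -30, 0, 0, 0, -1], [0, 0, -35, 0, 0, 0, -1], [0, 0, 0, 0, 0, 0, -1]])

```text
time_s: 3.65
tool_pos: [473.3, 218.9, 182.4]
eef_rot: [0.271, 0.149, 0.95, -0.044]
ft_force: [-0.0, 0.9, -5.5]
opening: 11.5
```

Run:
```python
from h import *
s=ctrl.read_state();print(s['tool_pos'],s['opening'],s['ft_force'])
plan(np.array([530,0,300]),toolR(frame(4,0)),-1,dmax=30)
```

```text
[473.27278512 218.93276316 182.43611883] 11.517141944244777 [-0.04608518  0.89516497 -5.49756149]
d 254.9 rv [ -6.3  31.4 -21.3]
[[-18.3,-21.2,-3.9,-0.7,3.5,-2.4,-1],[-17.1,-21.9,-5.3,-0.7,3.5,-2.4,-1],[-15.9,-22.5,-6.5,-0.7,3.5,-2.4,-1],[-14.5,-23.1,-7.8,-0.7,3.5,-2.4,-1],[-13.0,-23.5,-8.9,-0.7,3.5,-2.4,-1],[-11.5,-23.9,-9.9,-0.7,3.5,-2.4,-1],[-9.8,-24.2,-10.8,-0.7,3.5,-2.4,-1],[-8.1,-24.5,-11.7,-0.7,3.5,-2.4,-1],[-6.4,-24.6,-12.4,-0.7,3.5,-2.4,-1]]
```

Call:
step_arm(commands=[[-18, -10, -20, -0.7, 3.5, -2.4, -1], [-17, -22, -20, -0.7, 3.5, -2.4, -1], [-16, -24, -15, -0.7, 3.5, -2.4, -1], [-14.5, -25, -10, -0.7, 3.5, -2.4, -1], [-13, -25, -8, -0.7, 3.5, -2.4, -1], [-11.5, -26, -8, -0.7, 3.5, -2.4, -1], [-10, -26, -6, -0.7, 3.5, -2.4, -1], [-8, -26, -6, -0.7, 3.5, -2.4, -1], [-6.5, -26, -6, -0.7, 3.5, -2.4, -1], [0, 0, 0, 0, 3, -2, -1], [0, 0, 0, 0, 0, 0, -1]])

```text
time_s: 4.75
tool_pos: [501.8, 11.9, 292.3]
eef_rot: [-0.007, -0.03, 0.999, -0.013]
ft_force: [0.2, 0.1, -5.5]
opening: 11.2
```

Run:
```python
from h import *
import pickle
s=ctrl.read_state();im=vision.snapshot('wrist');save(im,'w3');pickle.dump(s,open('w3.pkl','wb'))
print(s['tool_pos'],s['opening'],s['ft_force'],Rq(s['eef_rot']).as_matrix().round(3))
```

```text
[501.83114017  11.92594817 292.29712209] 11.208483431472432 [ 0.18197629  0.14662997 -5.50439437] [[-0.998 -0.06  -0.014]
 [-0.059  0.998 -0.026]
 [ 0.015 -0.025 -1.   ]]
```

View pics/w3.png

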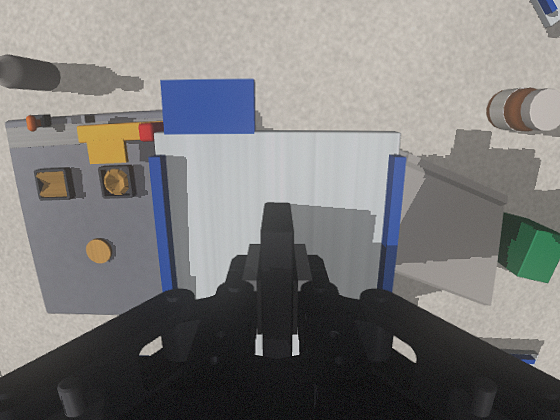

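The station is visible with groove (53,183), cone (116,181), flat (99,251) and tab (147,131). The held nest is at centre, tongue at (162..254, 80..133).

Run:
```python
from h import *
im=cv2.imread('pics/w3.png')
cv2.imwrite('pics/w3c.png',cv2.resize(im[70:290,0:266],None,fx=3,fy=3,interpolation=cv2.INTER_CUBIC)[:600])
hsv=cv2.cvtColor(im,cv2.COLOR_BGR2HSV)
m=cv2.inRange(hsv,(8,60,60),(28,255,255));m[:,150:]=0
for c in cv2.findContours(m,0,1)[0]:
    if cv2.contourArea(c)>100: print(cv2.contourArea(c),cv2.boundingRect(c),cv2.minEnclosingCircle(c),cv2.fitEllipse(c))
```

```text
463.5 (86, 238, 26, 25) ((98.25454711914062, 250.18182373046875), 13.30517578125) ((98.32362365722656, 250.36988830566406), (22.961868286132812, 25.882305145263672), 125.12104797363281)
578.0 (36, 171, 31, 26) ((51.5, 184.5), 18.506855010986328) ((52.12437057495117, 183.92495727539062), (27.289825439453125, 31.18869972229004), 124.64058685302734)
487.0 (103, 169, 26, 26) ((116.0, 181.5), 14.009025573730469) ((115.69593811035156, 181.54592895507812), (23.31264305114746, 26.806900024414062), 147.7605743408203)
1881.0 (77, 121, 73, 43) ((113.72096252441406, 133.88182067871094), 37.557411193847656) ((109.85102081298828, 139.92100524902344), (44.42109298706055, 69.90767669677734), 77.63618469238281)
143.5 (26, 115, 16, 16) ((32.797298431396484, 122.21351623535156), 8.66317081451416) ((32.2889289855957, 122.83966827392578), (13.459556579589844, 15.509750366210938), 137.92140197753906)
```

View pics/w3c.png

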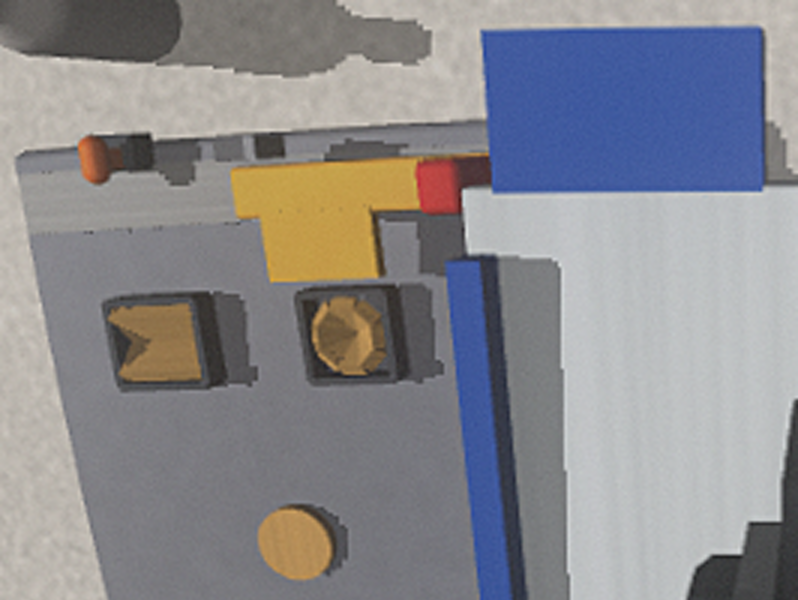

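```bash
cat > st.py <<'E'
from h import *
import pickle
s=pickle.load(open('w3.pkl','rb'));c=cam('wrist',s)
ob=np.array([onz(c,(116.3,182),53),onz(c,(53.5,184),53),onz(c,(98.3,250.3),45)])[:,:2]
md=np.array([[-42,40],[-42,-40],[45,0]],float)
d=lambda a,b:np.linalg.norm(a-b)
print(ob.round(1).tolist(),'80:',d(ob[0],ob[1]),'96:',d(ob[0],ob[2]),d(ob[1],ob[2]),'exp',d(md[0],md[2]))
Rr,rs=R.align_vectors(np.c_[ob-ob.mean(0),[0]*3],np.c_[md-md.mean(0),[0]*3])
yaw=Rr.as_euler('ZYX',degrees=True)[0];Q=Rr.as_matrix()[:2,:2]
o=ob.mean(0)-Q@md.mean(0);print('station',o.round(1),yaw,'res',(ob-(md@Q.T+o)).round(1).tolist())
# nest in hand
P=[[-82,-50,8],[-82,-10,8],[-60,-10,8],[-60,55,8],[-60,-55,8]]
U=np.array([[483/3,70+30/3],[763/3,70+27/3],[763/3,70+190/3],[399,132],[464/3,70+188/3]])-.3
E
python3 - <<'E'
from st import *
t=np.linalg.inv(s_T:=np.block([[Rq(s['eef_rot']).as_matrix(),s['tool_pos'][:,None]],[np.zeros((1,3)),np.ones((1,1))]]))
print('nest front points in tool frame if top face at tool z=+26 (nest z 34-8):')
for u,P_ in zip(U,P):
    o_,d_=ray(c,u);o_=t[:3,:3]@o_+t[:3,3];d_=t[:3,:3]@d_
    q=o_+d_*((26-o_[2])/d_[2]);print(P_,q.round(1),'exp',[-P_[0]+.6,P_[1]-.5])
Ct=cam('top');z=np.array([0,0])
for n,m,h in(('cone',md[0],53),('groove',md[1],53),('flat',md[2],45)):
    print(n,proj(Ct,np.r_[Q@m+o,h]),proj(cam('side'),np.r_[Q@m+o,h]))
tb=onz(c,((417+460)/6,70+185/3),132)[:2];print('tab',tb,'st frame',Q.T@(tb-o))
E
```

```text
[[519.1, -175.7], [525.9, -253.7], [608.6, -209.0]] 80: 78.29522410244174 96: 95.48658396217695 93.9472993712755 exp 95.75489543621255
station [ 564.1 -211.8] 4.254937376804157 res [[-0.2, -0.6], [0.7, 1.1], [-0.5, -0.5]]
nest front points in tool frame if top face at tool z=+26 (nest z 34-8):
[-82, -50, 8] [ 81.5 -50.7  26. ] exp [82.6, -50.5]
[-82, -10, 8] [ 81.3 -10.1  26. ] exp [82.6, -10.5]
[-60, -10, 8] [ 58.2 -10.4  26. ] exp [60.6, -10.5]
[-60, 55, 8] [59.1 54.5 26. ] exp [60.6, 54.5]
[-60, -55, 8] [ 58.8 -55.3  26. ] exp [60.6, -55.5]
cone [[369.99616279 209.42949442]] [[279.53910413 165.18777644]]
groove [[397.03504656 207.28663276]] [[278.58073033 150.50593454]]
flat [[379.90089582 179.35804994]] [[250.06995306 160.02801744]]
tab [ 455.52372923 -106.67903561] st frame [-100.52579405  112.90486204]
```

Station fit is consistent: residuals ≤1.1 mm, and the top camera agrees. The nest in hand is within about 1 mm of where I expected, and the gate is about 78 mm open. I'll move above the station.

Run:
```python
from st import *
plan(np.array([563,-211.5,200]),toolR(frame(yaw,0)),-1,dmax=35)
```

```text
[[519.1, -175.7], [525.9, -253.7], [608.6, -209.0]] 80: 78.29522410244174 96: 95.48658396217695 93.9472993712755 exp 95.75489543621255
station [ 564.1 -211.8] 4.254937376804157 res [[-0.2, -0.6], [0.7, 1.1], [-0.5, -0.5]]
d 249.6 rv [-1.4 -0.8 -0.9]
[[-6.2,-28.1,12.2,-0.2,-0.1,-0.1,-1],[-6.1,-28.1,12.1,-0.2,-0.1,-0.1,-1],[-6.0,-28.2,12.0,-0.2,-0.1,-0.1,-1],[-6.0,-28.2,11.9,-0.2,-0.1,-0.1,-1],[-5.9,-28.3,11.9,-0.2,-0.1,-0.1,-1],[-5.8,-28.3,11.8,-0.2,-0.1,-0.1,-1],[-5.7,-28.4,11.7,-0.2,-0.1,-0.1,-1],[-5.7,-28.4,11.6,-0.2,-0.1,-0.1,-1]]
```

Call:
step_arm(commands=[[-6, -26, 5, -0.2, -0.1, -0.1, -1], [-6, -28, 7, -0.2, -0.1, -0.1, -1], [-6, -28, 7, -0.2, -0.1, -0.1, -1], [-6, -29, 7, -0.2, -0.1, -0.1, -1], [-6, -29, 10, -0.2, -0.1, -0.1, -1], [-6, -29, 10, -0.2, -0.1, -0.1, -1], [-6, -29, 12, -0.2, -0.1, -0.1, -1], [-6, -29, 12, -0.2, -0.1, -0.1, -1], [0, 0, 0, 0, 0, 0, -1], [0, 0, 0, 0, 0, 0, -1]])

```text
time_s: 5.8
tool_pos: [561.2, -214.6, 216.1]
eef_rot: [0.003, -0.034, 0.999, -0.001]
ft_force: [-0.1, 0.5, -5.1]
opening: 11.8
```

Run:
```python
from st import *
plan(np.array([563.2,-211.5,125]),toolR(frame(yaw,0)),-1,dmax=20)
```

```text
[[519.1, -175.7], [525.9, -253.7], [608.6, -209.0]] 80: 78.30186405202622 96: 95.49509619035733 93.95489399467203 exp 95.75489543621255
station [ 564.1 -211.9] 4.253830576619339 res [[-0.2, -0.6], [0.7, 1.1], [-0.5, -0.5]]
d 91.2 rv [-0.1  0.3 -0.4]
[[-0.4,0.6,18.2,-0.0,0.1,-0.1,-1],[-0.4,0.6,18.2,-0.0,0.1,-0.1,-1],[-0.4,0.6,18.2,-0.0,0.1,-0.1,-1],[-0.4,0.6,18.2,-0.0,0.1,-0.1,-1],[-0.4,0.6,18.2,-0.0,0.1,-0.1,-1]]
```

Call:
step_arm(commands=[[-0.5, 0.8, 20, 0, 0.1, -0.1, -1], [-0.5, 0.8, 20, 0, 0.1, -0.1, -1], [-0.5, 0.8, 20, 0, 0.1, -0.1, -1], [-0.5, 0.6, 20, 0, 0, -0.1, -1], [0, 0, 8, 0, 0, 0, -1], [0, 0, 0, 0, 0, 0, -1], [0, 0, 0, 0, 0, 0, -1]])

```text
time_s: 6.5
tool_pos: [562.7, -205.4, 127.2]
eef_rot: [0.002, -0.038, 0.999, -0.003]
ft_force: [0.5, 0.3, -5.8]
opening: 11.2
```

Run:
```python
from st import *
plan(np.array([563.2,-211.5,99]),toolR(frame(yaw,0)),-1,dmax=20)
```

```text
[[519.1, -175.7], [525.9, -253.7], [608.6, -209.0]] 80: 78.30157237359009 96: 95.49517288503151 93.95457808217606 exp 95.75489543621255
station [ 564.1 -211.8] 4.253675866991613 res [[-0.2, -0.6], [0.7, 1.1], [-0.5, -0.5]]
d 28.8 rv [-0.3  0.2  0.1]
[[0.0,-3.0,14.1,-0.2,0.1,0.1,-1],[-0.0,-3.0,14.1,-0.2,0.1,0.1,-1]]
```

Call:
step_arm(commands=[[0, -6, 4, -0.3, 0.2, 0.1, -1], [0, 0, 4, 0, 0, 0, -1], [0, 0, 2, 0, 0, 0, -1], [0, 0, 0, 0, 0, 0, -1]])

```text
time_s: 6.9
tool_pos: [564.5, -212.5, 119.0]
eef_rot: [0.002, -0.037, 0.999, -0.001]
ft_force: [0.9, 0.4, -4.9]
opening: 11.2
```

Run:
```python
from st import *
plan(np.array([563.2,-211.5,99]),toolR(frame(yaw,0)),-1,dmax=20)
```

```text
[[519.1, -175.7], [525.9, -253.7], [608.6, -209.0]] 80: 78.30184702264702 96: 95.49545549231563 93.95492385389959 exp 95.75489543621255
station [ 564.1 -211.8] 4.253753947971651 res [[-0.2, -0.6], [0.7, 1.1], [-0.5, -0.5]]
d 20.1 rv [-0.2  0.2 -0. ]
[[0.6,0.6,10.0,-0.1,0.1,-0.0,-1],[0.6,0.6,10.0,-0.1,0.1,-0.0,-1]]
```

Call:
step_arm(commands=[[1, 0.8, 6, -0.1, 0.1, 0, -1], [0.3, 0.2, 6, 0, 0, 0, -1], [0, 0, 3, 0, 0, 0, -1], [0, 0, 1, 0, 0, 0, -1], [0, 0, 0, 0, 0, 0, -1]])

```text
time_s: 7.4
tool_pos: [562.9, -211.5, 101.4]
eef_rot: [0.001, -0.037, 0.999, -0.0]
ft_force: [-0.3, -1.2, -4.4]
opening: 11.4
```

Call:
step_arm(commands=[[0, 0, 2, 0, 0, 0, -1], [0, 0, 2, 0, 0, 0, -1], [0, 0, 0, 0, 0, 0, -1]])

```text
time_s: 7.7
tool_pos: [563.2, -211.7, 97.4]
eef_rot: [0.001, -0.037, 0.999, -0.001]
ft_force: [0.1, -0.6, -4.5]
opening: 11.2
```

Call:
step_arm(commands=[[0, 0, 1, 0, 0, 0, -1], [0, 0, 1, 0, 0, 0, -1], [0, 0, 0, 0, 0, 0, -1]])

```text
time_s: 8.0
tool_pos: [563.9, -212.7, 96.2]
eef_rot: [0.002, -0.037, 0.999, -0.002]
ft_force: [-1.3, -2.4, -2.8]
opening: 11.6
```

Call:
step_arm(commands=[[0, 0, 1, 0, 0, 0, -1], [0, 0, 0, 0, 0, 0, -1]])

```text
time_s: 8.2
tool_pos: [564.2, -213.2, 95.5]
eef_rot: [0.002, -0.037, 0.999, -0.002]
ft_force: [-0.1, -2.3, -2.0]
opening: 11.1
```

Call:
step_arm(commands=[[0, 0, 1, 0, 0, 0, -1], [0, 0, 1, 0, 0, 0, -1], [0, 0, 0, 0, 0, 0, -1]])

```text
time_s: 8.5
tool_pos: [564.7, -214.0, 94.3]
eef_rot: [0.003, -0.037, 0.999, -0.003]
ft_force: [-2.0, -3.1, -0.5]
opening: 11.5
```

Call:
step_arm(commands=[[0, 0, 1, 0, 0, 0, -1], [0, 0, 1, 0, 0, 0, -1], [0, 0, 0, 0, 0, 0, -1]])

```text
time_s: 8.8
tool_pos: [564.8, -214.4, 94.0]
eef_rot: [0.004, -0.038, 0.999, -0.003]
ft_force: [-3.2, -3.7, 0.5]
opening: 11.5
```

Call:
step_arm(commands=[[0.5, -0.6, 1, 0, 0, 0, -1], [0.5, -0.6, 1, 0, 0, 0, -1], [0, 0, 0, 0, 0, 0, -1]])

```text
time_s: 9.1
tool_pos: [564.8, -214.7, 93.9]
eef_rot: [0.005, -0.038, 0.999, -0.003]
ft_force: [-3.2, -4.1, 0.1]
opening: 11.1
```

Call:
step_arm(commands=[[0, 0, 1, 0, 0, 0, -1], [0, 0, 1.5, 0, 0, 0, -1], [0, 0, 0, 0, 0, 0, -1]])

```text
time_s: 9.4
tool_pos: [564.8, -214.7, 93.9]
eef_rot: [0.005, -0.038, 0.999, -0.003]
ft_force: [-3.5, -1.7, 0.9]
opening: 11.4
```

Call:
step_arm(commands=[[0, 0, 0, 0, 0, 0, -0.68], [0, 0, 0, 0, 0, 0, -0.6], [0, 0, 0, 0, 0, 0, -0.4], [0, 0, 0, 0, 0, 0, -0.2], [0, 0, 0, 0, 0, 0, -0.2]])

```text
time_s: 9.9
tool_pos: [564.8, -213.6, 93.1]
eef_rot: [0.005, -0.038, 0.999, -0.003]
ft_force: [0.3, -0.2, 0.3]
opening: 34.3
```

Call:
step_arm(commands=[[0, 0, -8, 0, 0, 0, -0.2], [0, 0, -15, 0, 0, 0, -0.2], [0, 0, -25, 0, 0, 0, -0.2], [0, 0, -40, 0, 0, 0, -0.2], [0, 0, -45, 0, 0, 0, -0.2], [0, 0, -45, 0, 0, 0, -0.2], [0, 0, 0, 0, 0, 0, -0.2], [0, 0, 0, 0, 0, 0, -0.2]])

```text
time_s: 10.7
tool_pos: [562.2, -212.3, 281.3]
eef_rot: [0.005, -0.038, 0.999, -0.002]
ft_force: [-0.7, 0.0, -1.3]
opening: 34.0
```

Run:
```python
from h import *
import pickle
s=ctrl.read_state();im=vision.snapshot('wrist');save(im,'w4');pickle.dump(s,open('w4.pkl','wb'))
print(s['tool_pos'],s['opening'],s['ft_force'],Rq(s['eef_rot']).as_matrix().round(3))
save(vision.snapshot('side'),'side4')
a=cv2.resize(cv2.imread('pics/w4.png')[:300],None,fx=1.42,fy=1.42);b=cv2.resize(cv2.imread('pics/side4.png')[110:220,190:350],None,fx=3,fy=3)
o=np.zeros((600,796,3),'uint8');o[:a.shape[0],:a.shape[1]]=a[:600,:796]
cv2.imwrite('pics/w4v.png',a)
```

```text
[ 562.18433772 -212.29909566  281.29830964] 34.046920765620115 [-6.78720628e-01  4.43537703e-04 -1.29588786e+00] [[-0.997 -0.075  0.01 ]
 [-0.075  0.997 -0.004]
 [-0.01  -0.005 -1.   ]]
```

View pics/w4v.png

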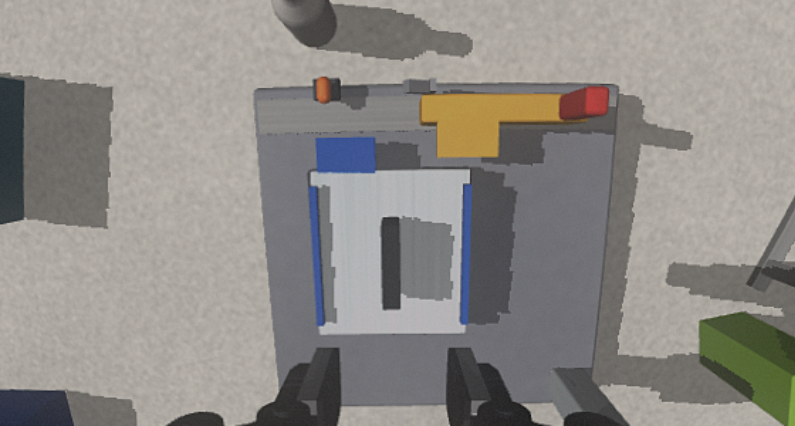

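The nest sits on the station with plate corners at crop (310,170), (471,170), (468,333), (319,334). The gate tab is at (585,102). I'll check the seating.

Run:
```python
from st import *
s=pickle.load(open('w4.pkl','rb'));c4=cam('wrist',s)
S=lambda w:(Q.T@(w[:2]-o)).round(1)
pts=[((310,171),(-60,-55)),((471,170),(-60,55)),((468,333),(60,55)),((319,334),(60,-55)),((317,138),(-82,-50)),((375,138),(-82,-10))]
U4=np.array([np.array(u)/1.42 for u,_ in pts])
for (u,e),uu in zip(pts,U4): print('z71',S(onz(c4,uu,71)),'exp',e)
print('base FL,FR',S(onz(c4,np.array((256,100))/1.42,40)),S(onz(c4,np.array((616,97))/1.42,40)))
for u,e in(((390,218),(-28,0)),((391,309),(28,0))): print('rib z109',S(onz(c4,np.array(u)/1.42,109)),e)
P=np.array([[*e,8] for _,e in pts],float)
K=np.array(c4['camera_matrix']);D=np.array([c4['k1'],0,0,0.])
ok,rv,tv=cv2.solvePnP(P,U4,K,D);T=np.eye(4);T[:3,:3]=cv2.Rodrigues(rv)[0];T[:3,3]=tv[:,0];W=c4['pose']@T
print('pnp',W[:3,3].round(1),S(W[:3,3]),'nz',W[:3,2].round(3),'yaw',np.degrees(np.arctan2(W[1,0],W[0,0])),'st',yaw)
tb=onz(c4,np.array((595,100))/1.42,132);print('tab',tb,S(tb))
```

```text
[[519.1, -175.7], [525.9, -253.7], [608.6, -209.0]] 80: 78.30280926896175 96: 95.49650652724415 93.95590102028127 exp 95.75489543621255
station [ 564.1 -211.9] 4.253378243092029 res [[-0.2, -0.6], [0.7, 1.1], [-0.5, -0.5]]
z71 [-57.9 -58.3] exp (-60, -55)
z71 [-58.6  51.6] exp (-60, 55)
z71 [60.2 54.6] exp (60, 55)
z71 [ 61.2 -56.9] exp (60, -55)
z71 [-79.7 -52.7] exp (-82, -50)
z71 [-79.5 -13.7] exp (-82, -10)
base FL,FR [-107.8 -101.3] [-111.7  161.6]
rib z109 [-30.8  -3.3] (-28, 0)
rib z109 [28.6 -2.7] (28, 0)
pnp [ 566.  -214.    61.6] [ 1.7 -2.3] nz [ 0.002 -0.013  1.   ] yaw 5.055796349098381 st 4.253378243092029
tab [ 456.51547874 -110.15126054  132.        ] [-99.8 109.4]
```

The measurements fit a seated nest, but with an uncertainty of 2–3 mm. A light press on the rib top with shut fingers will give the height directly (the rib top should be at z = 109) and would settle any foot that hangs up.

Run:
```python
from st import *
print('tips',ctrl.tcp_to_tips)
plan(np.array([565,-213.5,140]),toolR(frame(yaw,0)),-1,dmax=35)
```

```text
[[519.1, -175.7], [525.9, -253.7], [608.6, -209.0]] 80: 78.30280926896175 96: 95.49650652724415 93.95590102028127 exp 95.75489543621255
station [ 564.1 -211.9] 4.253378243092029 res [[-0.2, -0.6], [0.7, 1.1], [-0.5, -0.5]]
tips 14.0
d 140.5 rv [-0.3  0.5  0.1]
[[-0.3,-0.1,28.1,-0.1,0.1,0.0,-1],[-0.3,-0.2,28.1,-0.1,0.1,0.0,-1],[-0.4,-0.2,28.1,-0.1,0.1,0.0,-1],[-0.4,-0.2,28.1,-0.1,0.1,0.0,-1],[-0.5,-0.3,28.1,-0.1,0.1,0.0,-1]]
```

Call:
step_arm(commands=[[0, 0, 0, 0, 0, 0, -1], [0, 0, 0, 0, 0, 0, -1], [-0.5, -0.2, 30, -0.1, 0.1, 0, -1], [-0.5, -0.2, 30, -0.1, 0.1, 0, -1], [-0.5, -0.2, 30, -0.1, 0.1, 0, -1], [-0.5, -0.2, 30, -0.1, 0.1, 0, -1], [0, 0, 14, 0, 0.1, 0, -1], [0, 0, 4, 0, 0, 0, -1], [0, 0, 0, 0, 0, 0, -1]])

```text
time_s: 11.7
tool_pos: [562.0, -211.6, 131.2]
eef_rot: [-0.005, -0.038, 0.999, 0.004]
ft_force: [0.4, -0.9, 0.6]
opening: -0.0
```

Call:
step_arm(commands=[[-1.5, -1, 2, 0, 0, 0, -1], [0, 0, 2, 0, 0, 0, -1], [0, 0, 1, 0, 0, 0, -1], [0, 0, 0, 0, 0, 0, -1]])

```text
time_s: 12.1
tool_pos: [564.8, -213.1, 128.1]
eef_rot: [-0.003, -0.038, 0.999, 0.003]
ft_force: [-0.6, 0.7, 0.8]
opening: 0.6
```

Call:
step_arm(commands=[[0, 0, 2, 0, 0, 0, -1], [0, 0, 1, 0, 0, 0, -1], [0, 0, 0, 0, 0, 0, -1]])

```text
time_s: 12.4
tool_pos: [565.1, -213.2, 125.7]
eef_rot: [-0.002, -0.038, 0.999, 0.003]
ft_force: [0.7, 0.5, 0.1]
opening: 0.2
```

Call:
step_arm(commands=[[0, 0, 1, 0, 0, 0, -1], [0, 0, 1, 0, 0, 0, -1], [0, 0, 0, 0, 0, 0, -1]])

```text
time_s: 12.7
tool_pos: [565.1, -213.2, 123.6]
eef_rot: [-0.002, -0.038, 0.999, 0.003]
ft_force: [-0.5, -0.1, 0.7]
opening: -0.1
```

Call:
step_arm(commands=[[0, 0, 1, 0, 0, 0, -1], [0, 0, 0, 0, 0, 0, -1]])

```text
time_s: 12.9
tool_pos: [565.3, -213.4, 123.2]
eef_rot: [-0.002, -0.038, 0.999, 0.002]
ft_force: [-1.5, 0.0, 2.8]
opening: -0.2
```

Call:
step_arm(commands=[[0, 0, 1, 0, 0, 0, -1], [0, 0, 0, 0, 0, 0, -1]])

```text
time_s: 13.1
tool_pos: [565.5, -213.6, 123.2]
eef_rot: [-0.002, -0.038, 0.999, 0.002]
ft_force: [-0.2, 0.3, 0.4]
opening: 0.0
```

Call:
step_arm(commands=[[0, 0, 2, 0, 0, 0, -1], [0, 0, 2, 0, 0, 0, -1]])

```text
time_s: 13.3
tool_pos: [565.9, -213.8, 122.5]
eef_rot: [-0.001, -0.038, 0.999, 0.001]
ft_force: [-14.8, 5.6, 45.5]
opening: 0.3
```

Call:
step_arm(commands=[[0, 0, 3, 0, 0, 0, -1], [0, 0, 3, 0, 0, 0, -1]])

```text
time_s: 13.5
tool_pos: [566.1, -214.0, 122.4]
eef_rot: [0.001, -0.038, 0.999, 0.0]
ft_force: [-18.7, 7.4, 58.4]
opening: 0.1
```

Contact came at TCP z 123.2, so the rib top is at about 109 and the nest is fully home. The press was harder than I meant (58 N at the tips), so I'll back off. The gate is next.

Call:
step_arm(commands=[[0, 0, -10, 0, 0, 0, -1], [0, 0, -30, 0, 0, 0, -1], [0, 0, -40, 0, 0, 0, -1], [0, 0, 0, 0, 0, 0, -1]])

```text
time_s: 13.9
tool_pos: [565.7, -213.8, 205.7]
eef_rot: [0.001, -0.038, 0.999, 0.0]
ft_force: [0.6, -0.9, -0.6]
opening: -0.0
```

```bash
cat > g.py <<'E'
from h import *
o=np.array([565.3,-213.5]);yaw=4.6;F=frame(yaw,0);Q=F[:2,:2]
def W(x,y,z): return np.r_[Q@[x,y]+o,z]
def where():
    s=ctrl.read_state();print('station',(Q.T@(s['tool_pos'][:2]-o)).round(1),s['tool_pos'][2].round(1),s['ft_force'].round(1))
E
python3 - <<'E'
from g import *
where();plan(W(-99,155,190),toolR(F),-1,dmax=35);print(Q.T@(np.array([456,-108.4])-o))
E
```

```text
station [ 0.4 -0.4] 205.7 [ 0.6 -0.9 -0.6]
d 185.1 rv [ 0.   0.1 -0.2]
[[16.7,25.8,2.6,0.0,0.0,-0.0,-1],[16.7,25.8,2.6,0.0,0.0,-0.0,-1],[16.6,25.8,2.6,0.0,0.0,-0.0,-1],[16.6,25.9,2.6,0.0,0.0,-0.0,-1],[16.6,25.9,2.6,0.0,0.0,-0.0,-1],[16.6,25.9,2.6,0.0,0.0,-0.0,-1]]
[-100.51902447  113.52720255]
```

Call:
step_arm(commands=[[17, 26, 2, 0, 0, 0, -1], [17, 26, 2, 0, 0, 0, -1], [17, 26, 2, 0, 0, 0, -1], [17, 26, 2, 0, 0, 0, -1], [17, 26, 2, 0, 0, 0, -1], [17, 26, 2, 0, 0, 0, -1], [0, 4, 0, 0, 0, 0, -1], [0, 0, 0, 0, 0, 0, -1]])

```text
time_s: 14.7
tool_pos: [448.1, -57.8, 192.1]
eef_rot: [0.003, -0.037, 0.999, -0.001]
ft_force: [0.6, 0.1, -0.3]
opening: 0.1
```

Run:
```python
from g import *
where();plan(W(-99,157,114),toolR(F),-1,dmax=25)
```

```text
station [-104.3  164.6] 192.1 [ 0.6  0.1 -0.3]
d 78.7 rv [-0.1  0.3 -0.3]
[[-1.2,-1.9,19.5,-0.0,0.1,-0.1,-1],[-1.3,-1.9,19.5,-0.0,0.1,-0.1,-1],[-1.3,-1.9,19.5,-0.0,0.1,-0.1,-1],[-1.3,-1.9,19.5,-0.0,0.1,-0.1,-1]]
```

Call:
step_arm(commands=[[-1.5, -1, 20, 0, 0.1, -0.1, -1], [-1.5, -1, 20, 0, 0.1, -0.1, -1], [-1.5, -1, 20, 0, 0.1, -0.1, -1], [-1, -1, 16, 0, 0, 0, -1], [0, 0, 0, 0, 0, 0, -1], [0, 0, 0, 0, 0, 0, -1]])

```text
time_s: 15.3
tool_pos: [460.1, -65.9, 114.1]
eef_rot: [0.003, -0.039, 0.999, -0.002]
ft_force: [0.7, -0.5, 0.5]
opening: 0.1
```

Run:
```python
from g import *
where();plan(W(-99,100,114),toolR(F),-1,dmax=15)
save(vision.snapshot('wrist'),'w5')
```

```text
station [-93.  155.6] 114.1 [ 0.7 -0.5  0.5]
d 55.9 rv [-0.2  0.4 -0.1]
[[1.5,-13.9,0.1,-0.1,0.1,-0.0,-1],[1.5,-13.9,0.1,-0.1,0.1,-0.0,-1],[1.5,-13.9,0.0,-0.1,0.1,-0.0,-1],[1.5,-13.9,0.0,-0.1,0.1,-0.0,-1]]
```

View pics/w5.png

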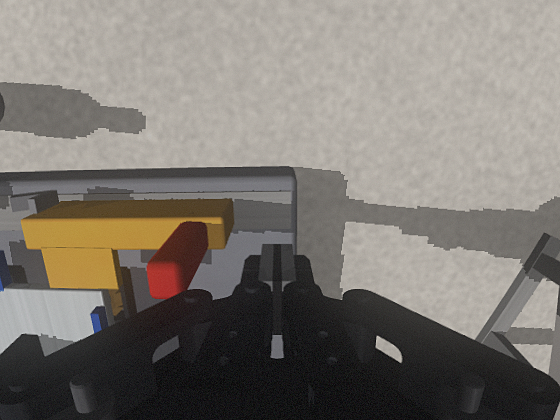

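The shut fingers (column 277) are to the +y side of the red tab (165,277), at the right height. I'll push.

Call:
step_arm(commands=[[3, -6, 0, -0.1, 0.1, 0, -1], [3, -8, 0, -0.1, 0.1, 0, -1], [0, -8, 0, 0, 0, 0, -1], [0, -8, 0, 0, 0, 0, -1], [0, -8, 0, 0, 0, 0, -1], [0, -8, 0, 0, 0, 0, -1]])

```text
time_s: 15.95
tool_pos: [458.1, -115.4, 116.7]
eef_rot: [0.003, -0.039, 0.999, 0.0]
ft_force: [2.5, 5.9, -4.0]
opening: -0.1
```

Run:
```python
from g import *
where();plan(W(-99,75,114),toolR(F),-1,dmax=8)
```

```text
station [-99.  106.4] 116.7 [ 2.5  5.9 -4. ]
d 31.5 rv [ 0.   0.3 -0.1]
[[-0.0,-7.9,0.7,0.0,0.1,-0.0,-1],[0.0,-7.9,0.7,0.0,0.1,-0.0,-1],[0.0,-7.9,0.7,0.0,0.1,-0.0,-1],[0.0,-7.9,0.7,0.0,0.1,-0.0,-1]]
```

Call:
step_arm(commands=[[0, -8, 0.6, 0, 0.1, 0, -1], [0, -8, 0.6, 0, 0.1, 0, -1], [0, -8, 0.6, 0, 0.1, 0, -1], [0, -8, 0.6, 0, 0, 0, -1], [0, -6, 0.3, 0, 0, 0, -1]])

```text
time_s: 16.45
tool_pos: [461.6, -156.1, 115.9]
eef_rot: [0.002, -0.038, 0.999, 0.002]
ft_force: [3.5, 17.1, 4.5]
opening: -0.2
```

Run:
```python
from g import *
where();plan(W(-99,57,114),toolR(F),-1,dmax=4)
```

```text
station [-98.8  65.5] 115.9 [ 3.5 17.1  4.5]
d 8.8 rv [ 0.2  0.2 -0.3]
[[0.1,-2.8,0.6,0.1,0.1,-0.1,-1],[0.1,-2.8,0.6,0.1,0.1,-0.1,-1],[0.1,-2.8,0.6,0.1,0.1,-0.1,-1]]
```

Call:
step_arm(commands=[[0, -3, 0.3, 0, 0, 0, -1], [0, -3, 0.3, 0, 0, 0, -1], [0, 0, 0, 0, 0, 0, -1]])

```text
time_s: 16.75
tool_pos: [462.4, -163.8, 116.2]
eef_rot: [0.003, -0.037, 0.999, 0.002]
ft_force: [0.7, 1.7, -0.8]
opening: 0.1
```

Call:
step_arm(commands=[[0, -2.5, 0, 0, 0, 0, -1], [0, -2, 0, 0, 0, 0, -1], [0, 0, 0, 0, 0, 0, -1]])

```text
time_s: 17.05
tool_pos: [462.6, -168.9, 116.4]
eef_rot: [0.003, -0.036, 0.999, 0.002]
ft_force: [2.6, 3.5, -1.2]
opening: 0.0
```

Call:
step_arm(commands=[[0, -2, 0, 0, 0, 0, -1], [0, -2, 0, 0, 0, 0, -1]])

```text
time_s: 17.25
tool_pos: [462.4, -170.8, 116.3]
eef_rot: [0.003, -0.036, 0.999, 0.004]
ft_force: [8.6, 34.9, 6.3]
opening: 0.1
```

Call:
step_arm(commands=[[0, -2, 0, 0, 0, 0, -1], [0, -2, 0, 0, 0, 0, -1]])

```text
time_s: 17.45
tool_pos: [462.5, -170.6, 116.4]
eef_rot: [0.002, -0.036, 0.999, 0.008]
ft_force: [7.7, 26.5, 6.1]
opening: 0.1
```

The gate is stalled at its end stop (force up to 35 N, no more travel). I'll back away and look.

Call:
step_arm(commands=[[0, 4, 0, 0, 0, 0, -1], [0, 10, 0, 0, 0, 0, -1], [0, 15, 0, 0, 0, 0, -1], [0, 0, -30, 0, 0, 0, -1], [0, 0, -45, 0, 0, 0, -1], [0, 0, -45, 0, 0, 0, -1], [0, -10, -20, 0, 0, 0, -1], [0, 0, 0, 0, 0, 0, -1], [0, 0, 0, 0, 0, 0, -1]])

```text
time_s: 18.35
tool_pos: [458.7, -147.5, 261.5]
eef_rot: [0.001, -0.037, 0.999, 0.007]
ft_force: [-0.5, 0.5, -0.5]
opening: 0.4
```

Run:
```python
from g import *
where();s=ctrl.read_state();im=vision.snapshot('wrist');save(im,'w6')
print(s['tool_pos'],Rq(s['eef_rot']).as_matrix().round(3).tolist())
c=cam('wrist',s)
for n,p in(('tab',W(-99,35,132)),('catch',W(-114,-44,60)),('bar ends',W(-99,-60,82)),('b2',W(-99,50,82))): print(n,proj(c,p)[0].round(1))
```

```text
station [-101.    74.3] 261.5 [-0.5  0.5 -0.5]
[ 458.70530703 -147.54915599  261.50860977] [[-0.997, -0.073, 0.002], [-0.073, 0.997, 0.014], [-0.003, 0.014, -1.0]]
tab [224.6 202. ]
catch [153.5 168.6]
bar ends [130.6 188.9]
b2 [248.  187.4]
```

View pics/w6.png

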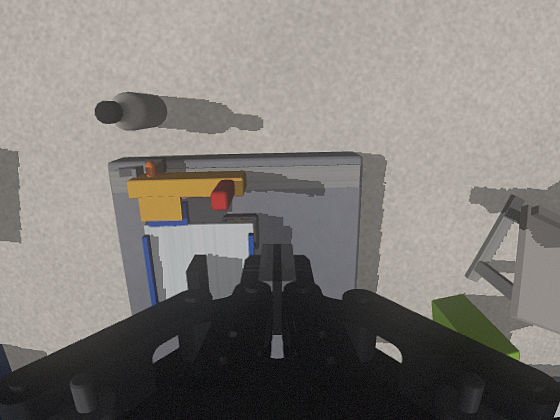

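The gate is at its shut position (tab (222,199), predicted (225,202)), with its lip over the tongue. Next I'll check the catch's height by triangulation and one last close crop.

Run:
```python
from g import *
import pickle
save(vision.snapshot('side'),'side6')
s=ctrl.read_state()
cs=[cam('wrist',pickle.load(open(f'w{i}.pkl','rb'))) for i in(3,4)]+[cam('wrist',s)]
roi=[(15,105,50,140),(212,45,245,75),(135,155,165,182)];us=[]
for i,(n,r) in enumerate(zip((3,4,6),roi)):
    im=cv2.imread(f'pics/w{n}.png');h=cv2.cvtColor(im,cv2.COLOR_BGR2HSV)
    m=cv2.inRange(h,(3,140,100),(14,255,255));k=np.zeros_like(m);k[r[1]:r[3],r[0]:r[2]]=1;m*=k
    ys,xs=np.nonzero(m);us.append((xs.mean(),ys.mean()));print(n,len(xs),us[-1],(xs.min(),xs.max(),ys.min(),ys.max()))
P,e=tri(cs[0],us[0],cs[1],us[1]);print('before',P,e,(Q.T@(P[:2]-o)))
for j in(0,1):
    P2,e=tri(cs[j],us[j],cs[2],us[2]);print('with after',P2,e,(Q.T@(P2[:2]-o)))
print('pred after: up',proj(cs[2],P),'down8',proj(cs[2],P-[0,0,8]))
a=cv2.imread('pics/w6.png')[145:235,100:260];b=cv2.imread('pics/side6.png')[130:220,240:360]
a=cv2.resize(a,(780,439)[:2] if 0 else (640,360),interpolation=cv2.INTER_CUBIC);b=cv2.resize(b,(320,240),interpolation=cv2.INTER_CUBIC)
o_=np.zeros((600,640,3),'uint8');o_[:360]=a;o_[360:,:320]=b
d=cv2.imread('pics/side4.png')[130:220,240:360];o_[360:,320:]=cv2.resize(d,(320,240),interpolation=cv2.INTER_CUBIC)
cv2.imwrite('pics/w6c.png',o_)
```

```text
3 67 (np.float64(29.059701492537314), np.float64(122.86567164179104)) (np.int64(26), np.int64(32), np.int64(116), np.int64(130))
4 133 (np.float64(226.62406015037595), np.float64(62.56390977443609)) (np.int64(223), np.int64(231), np.int64(54), np.int64(71))
6 83 (np.float64(149.20481927710844), np.float64(168.6024096385542)) (np.int64(145), np.int64(154), np.int64(162), np.int64(176))
before [ 455.96293668 -269.69178991   63.35939101] 0.10669292602786709 [-113.49139646  -47.24207445]
with after [ 455.11428771 -269.62737551   62.88188744] 1.7765293946115293 [-114.33214586  -47.10980681]
with after [ 455.31593474 -270.690182     58.18372341] 0.5386330871653233 [-114.2163843   -48.18536174]
pred after: up [[148.65565189 170.39572877]] down8 [[151.41792349 168.96728591]]
```

View pics/w6c.png

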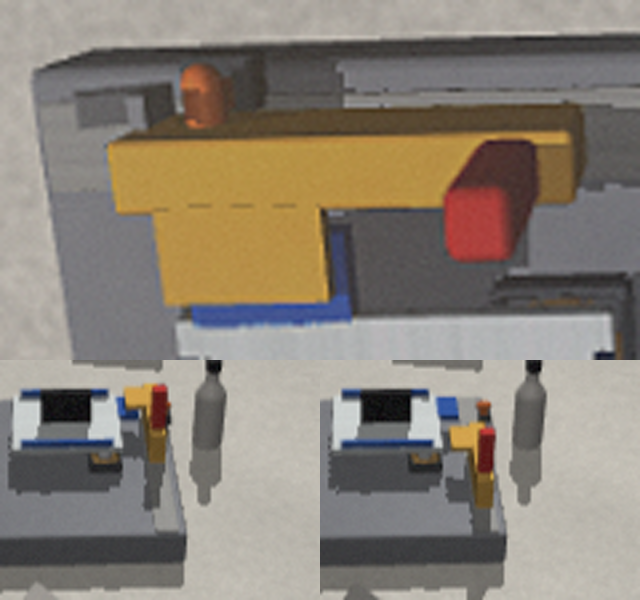

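```bash
python3 -c "
from workcell import finish_job
print(finish_job())"
```

```text
the job is handed in; nothing more can be done
None
```

The nest is on the coding station with its feet home, and the gate is pushed shut with the catch up behind it. I handed the job in at about 18.4 s, with the gripper clear of everything.

- **Nest:** I lowered it in steps of 1–2 mm until the seats carried its weight, then let go. A press on the rib with shut fingers met it at z ≈ 109 mm, the height for fully home. The camera fit put the nest about 2–3 mm and 0.8° off my station estimate. The gate tab measured about 3.5 mm different between the same two views, so I took that as camera error.
- **Gate:** The push force rose to 17 N, fell to 2 N, then rose to 35 N at the end stop. In the last picture the lip lies over the tongue and the tab is within about 2 mm of its shut position.
- **Catch:** Its column in the last picture (149.2) fits the up position (148.7) better than pressed down (151.4). That is only a small difference; one of two triangulations gave the same height as before the push, the other about 5 mm lower. The force drop before the stop also suggests it clicked.
- **Forces:** That press on the rib reached 58 N at the fingertips, more than I intended. It was below the 120 N wrist limit, and it was on the fingertips rather than the arm or gripper body, which are limited to 40 N.
- **Bystanders:** I noticed no contact with them. The bottle, lime carton and green carton stood upright in later pictures. The jar was last seen at about 4.8 s, before the placing and the gate push, so I did not recheck it at the end.

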